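# Close the hand die: park the lock pin, seat the cover and hold it down

### The job

Draw the lock pin up out of its bore in the green hand die and park it upright in the fork at the die's end, hanging by its flange, and let go of it. Then take the cover plate by its grip, lay it lengthwise along the die and slide it over the locating pin in the middle of the bed until it drops on, and press it fully down against the sprung bed. Finish while still gripping the cover and holding it pressed fully home; leave the other things on the bench where they are.

Things in the scene. Friction and masses are not known exactly. Their poses are not given: they have to be found in the camera images.
- die: Fixed green hand die, block 150 (x) x 100 (y) x 30 mm high; origin at the centre of its underside on the bench, z up. In the middle of its top the steel sprung bed, 40 (x) x 60 (y) mm, face 8 mm above the block, with the locating pin through it. At x = +36 mm a vertical bore 10 mm wide holds the lock pin at the start. At the -x end a dark steel fork sticks out.
- locpin (a point): Centre of the flat tip of the fixed steel locating pin: 10 mm thick, with a 1.5 mm chamfer, on the die's centre, tip 46 mm above the bench and 8 mm above the bed at rest. The cover hides it while it is being put on.
- notch (a point): Lock pin's parking point: in the fork at the die's -x end, 98 mm from the die's centre, at the level of the fork's top face, 50 mm above the bench. The fork is 6 mm thick; its slot is 12 mm wide, runs along the die's x axis, is open to -x (22 mm away) and closed 6 mm to +x; the pin may hang anywhere up to 16 mm outward. Below it is free. Axes as the die.
- bed (a joint): How far the sprung bed is pressed down, m: 0 at rest (face 38 mm above the bench), 0.005 at its stop. The spring pushes up with 5 N at 0 and 10 N at the stop; the cover's own weight does not press it down.
- lockpin_grip (a point): Loose steel lock pin, upright, about 80 g: shank 8 mm thick, 28 mm long; above it a flange 22 mm wide, 3 mm thick; above that a round grip 16 mm thick, 40 mm high. This point: centre of the grip, 23 mm above the flange's underside. z along the pin, up. At the start the flange rests on the die's block (point 53 mm above the bench); parked, it rests on the fork (point 73 mm up).
- cover_grip (a point): Loose cover, 0.35 kg, flat on the bench: steel plate 90 (x) x 70 (y) x 18 mm, on it an upright wooden grip 60 (x) x 14 (y) x 42 mm. This point: in the grip, mid-plate, 40 mm above the underside; x along the grip. Mid-underside a blind hole 12 mm wide, 15 deep, 1 mm chamfer. Point above bench: on the locating pin's tip 86 mm, dropped on 78, pressed home 73. Either end may face either way.
- loupe_cup: Bystander, to be left alone: open aluminium ring 56 mm across, 22 mm high; origin at the middle of its underside
- brush: Bystander, to be left alone: small brush lying on the bench; origin at the middle of its underside (of its length, roughly)
- weight: Bystander, to be left alone: brass cylinder 40 mm across, 25 mm high; origin at the middle of its underside
- scrap_tray: Bystander, to be left alone: open aluminium tray 70 x 90 x 18 mm; origin at the middle of its underside
- flux_jar: Bystander, to be left alone: amber jar 50 mm across, 60 mm high; origin at the middle of its underside
- ring_gauge: Bystander, to be left alone: dark steel block 50 x 30 x 20 mm; origin at the middle of its underside
Mind the look-alikes: they are no part of the job. There is more than one size of the die; the job needs the larger.

How it is judged:
On the way, in this order (a step that is already met when the one before it is completed fails the run):
1. the lock pin hangs in the fork, upright and let go (x of lockpin_grip in the frame of notch between -0.016 and 0.006 m and y of lockpin_grip in the frame of notch between -0.006 and 0.006 m and z of lockpin_grip in the frame of notch between 0.018 and 0.028 m and angle between lockpin_grip's own z axis and vertical below 0.15 rad and contact force between the fingers and lockpin below 0.1 N), for 0.2 s.
2. the cover has dropped on to the locating pin (horizontal distance between cover_grip and locpin below 0.0028 m and angle between the x axis of cover_grip and the x axis of die, either way round below 0.15 rad and z of cover_grip in the frame of die below 0.081 m).
At the end, for the whole second after the job is handed in: Lock pin in the slot (16 mm outward, 6 mm other ways; height 5 mm, tilt 0.15 rad), untouched; cover on the locating pin (2.8 mm; 0.15 rad from the die's length; tilt 0.06 rad; grip point at most 75.5 mm up); bed down over 4 mm; fingers hold the cover (over 3 N) (all of step 1 and horizontal distance between cover_grip and locpin below 0.0028 m and angle between the x axis of cover_grip and the x axis of die, either way round below 0.15 rad and value of joint bed above 0.004 m and z of cover_grip in the frame of die below 0.0755 m and angle between cover_grip's own z axis and vertical below 0.06 rad and contact force between the fingers and cover above 3 N); the arm keeps its last pose, push and grip.
It fails at once if a bystander is moved by more than 30 mm (distance of any of loupe_cup, brush, weight, scrap_tray, flux_jar, ring_gauge from where it was at the start of the episode above 0.03 m).
It also fails if it takes over 51 s, if anything falls off the work surface, if the arm or the gripper's body presses on something with over 40 N, if the wrist force passes 120 N, or if a joint passes its speed limit or range.

### The arm

A 7-joint arm with a two-finger parallel gripper is mounted at the origin on the work surface. World frame = base frame: x ahead of the robot, y to its left, z up, the work surface at z = 0. Lengths are in m, angles in rad, forces in N, time in s.
With the tool pointing down it reaches from about 0.35 to 0.9 m from the base axis. Payload 8.1 kg.
Tool frame: the origin (TCP) lies midway between the tips of the shut fingers; the grasp point (between the pads) lies 19 mm behind it; z points along the fingers, y is the line along which they close (so a half turn about z gives the same grasp; the last joint's range is limited). The gripper opens to 92 mm and grips with 3 to 60 N. Pads are 19 mm wide; open, the fingers measure 130 mm over their backs; the gripper's body (75 mm by 190 mm) begins 47 mm behind the grasp point.
Start: joints at [-1.214, 0.434, 0.025, 1.573, -0.012, 1.134, -0.075], TCP at [0.277, 0.56, 0.227] pointing down, gripper open.
Joint ranges: [-2.62, 2.62], [-0.44, 2.09], [-1.27, 1.32], [0.08, 2.57], [-1.32, 4.46], [0.12, 2], [-2.74, 2.74]. Speed limits (rad/s): [2.22, 2.22, 3.01, 3.01, 3.14, 3.14, 3.14].

### API

Orientations are given as a rotation vector (axis times angle).
In Python, from cell import readout, get_image, calibration, ticket gives the robot as it stands. The module is installed in compiled form; this text tells all that it offers.
- The arm moves only by the tool move_arm, never from a script. Its argument "series" is a list of rows, each a list of 6 numbers: the shift along the world's x, y, z as a fraction of full scale, then the turn, a rotation vector about the world's x, y, z as a fraction of full scale. A call has 1 to 5 rows; each row is the pose to reach, as a shift and turn from the pose commanded when the call began; what a row does not reach only later rows make up. Full scale, the value 1, is 0.75 m for a shift and 60 degrees for a turn. A row lasts 1/10 s, in which the tool goes at most 50 mm and 8.59 degrees, less where a joint would pass 70% of its speed; a pose out of reach is approached as far as the arm can. A call with a number of a shift or a turn outside -1 to 1 is refused whole. A call with a gripper value outside its range is refused whole. "claw" is the opening, from -1 (shut) to 1 (fully open), so that 0 is half open, set as the call begins (left out, the last holds). The fingers move at their own pace and stop on an object; "squeeze" is the grip in N (left out, the last holds). Time passes only in rows, so rows that repeat a pose let the fingers close. It gives the time, the measured TCP pose, the force, the opening and the grip force at its end, in the units of the state.
- readout.observe(): the state, without advancing time (a new reading comes with each control period).
- get_image(name): name is "scene" or "top" or "wrist"; returns (picture, depth): 480x640x3 uint8, red, green, blue; 480x640 float32, m along the optical axis (not along the pixel's ray), 0 where there is no reading.
- calibration(name): a dict with "fx", "fy", "cx", "cy" (pixels), "view" (4x4, takes a point from world to camera coordinates); the wrist camera has in their place "mount" (4x4, takes a point from camera to tool coordinates, whose origin is the TCP and whose axes are the flange's). Camera axes: x right, y down, z forward; pixel columns grow to the right and rows downward; lengths in m; the calibration is good to about 2 mm. The wrist camera is an equidistant fisheye: a pixel r from the principal point sees the ray r / f radians off the axis. A picture is of the moment at which its call begins: read the wrist's pose just before it. calibration takes no time and is no camera call.
- ticket.sign_off(): hands the job in; it is judged then, once.
The state is a dict: "clock": time; "joints": joint angles; "dq": joint speeds; "joint_efforts": joint torques, N m; "position": TCP position; "ee_rot": TCP orientation; "force": force on the tool from outside, world axes, zero at the start; "ft_torque": the same for the moment, N m; "width": opening from 0.0 (shut) to 1.0 (fully open); "gripper_force": force on a finger pad.
Only numpy, scipy, OpenCV 4.12 (cv2) and the standard library are available. Lean on these libraries where they do the work, as an engineer would, in place of code of your own. Each camera call takes 0.05 s, during which the arm holds its last target. There are 200 camera calls.

## Working session

There is one attempt and no reset: what is moved stays moved. The work goes in short steps, Python scripts to look and compute and a tool call to move; the robot and the scene stay as the last step left them, time stands still between calls to the robot, and variables do not carry over. Pictures are saved under pics/ and viewed, at most 10 in all, crops included, and the job is handed in when it is done.

Besides the shell and the picture viewer there is one more tool, called by a JSON object that holds its "name" and its "arguments". move_arm: Moves the arm, as the interface text tells. Shift numbers are shares of 0.75 m and turn numbers shares of 60 degrees, none past 1 either way. Its arguments: {"type":"object","properties":{"series":{"type":"array"},"claw":{"type":"number"},"squeeze":{"type":"number"}},"required":["series"]}

```bash
mkdir -p pics; cat > h.py <<'E'
import numpy as np, cv2
from cell import readout,get_image,calibration,ticket
def save(n,im): cv2.imwrite(f'pics/{n}.png',im[:,:,::-1])
def world(name,depth):
    c=calibration(name); v,u=np.mgrid[0:480,0:640]
    P=np.stack([(u-c['cx'])/c['fx']*depth,(v-c['cy'])/c['fy']*depth,depth],-1)
    V=np.linalg.inv(np.array(c['view'])); return P@V[:3,:3].T+V[:3,3]
E
python3 - <<'E'
from h import *
s=readout.observe(); print(s['clock'],s['position'],s['ee_rot'],s['force'],s['width'])
for n in('scene','top'):
    im,d=get_image(n); save(n,im); np.savez(n,im=im,d=d); c=calibration(n);print(n,c['fx'],np.round(np.linalg.inv(np.array(c['view'])),3).tolist())
E
```

```text
0.0 [0.27720085 0.55958867 0.22595573] [-7.15997026e-01 -3.05871631e+00  2.46648331e-03] [ 0.33005464 -0.10201291  0.1018841 ] 0.9992853240356285
scene 486.52069066060903 [[-0.183, 0.682, -0.708, 1.256], [0.983, 0.13, -0.129, 0.144], [0.003, -0.719, -0.695, 0.852], [0.0, 0.0, 0.0, 1.0]]
top 473.84635415782293 [[-0.003, -0.989, 0.148, 0.288], [-1.0, -0.0, -0.025, 0.022], [0.024, -0.148, -0.989, 1.192], [0.0, 0.0, 0.0, 1.0]]
```

View pics/scene.png

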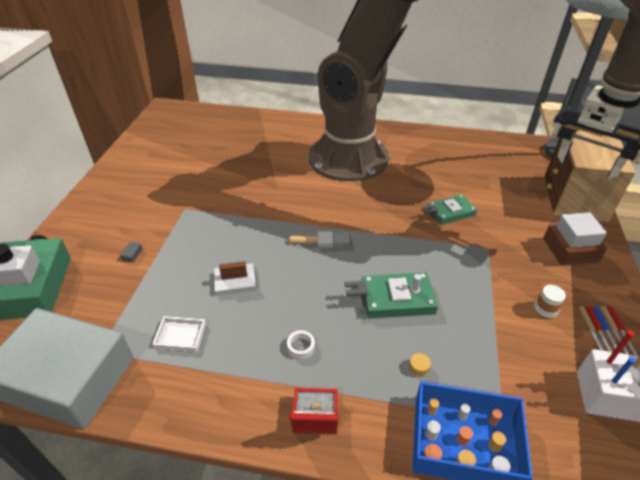

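View pics/top.png

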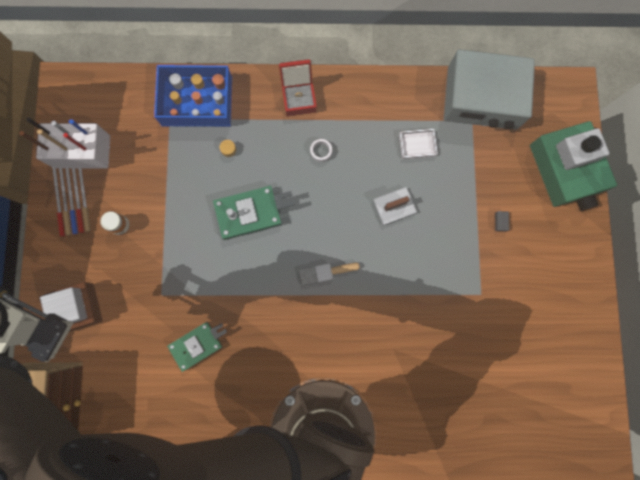

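The scene picture shows the larger die at about (400,295), a smaller green one at (455,208), and the cover with its brown grip at (235,278). In the top picture these are at (248,213), (195,346) and (396,206). There are two candidates for the die: the one at top (248,213) and the one at (195,346). The first fits because it is larger and has the lock pin in it. The big green item at (570,165) is a press. Next I'll measure, then confirm in a crop.

```bash
python3 - <<'E'
from h import *
def rect(W,m,lab):
    p=W[m][:,:2].astype(np.float32); r=cv2.minAreaRect(p*1000); print(lab,len(p),np.round(r[0],1),np.round(r[1],1),round(r[2],2),'z',np.round(np.percentile(W[m][:,2],[5,50,95]),4))
for n in('top','scene'):
    f=np.load(n+'.npz'); im,d=f['im'],f['d']; W=world(n,d); hsv=cv2.cvtColor(im,cv2.COLOR_RGB2HSV)
    g=cv2.inRange(hsv,(60,80,40),(95,255,255)); k,l,st,ce=cv2.connectedComponentsWithStats(g)
    for i in range(1,k):
        if st[i,4]>150:
            m=(l==i)&(W[...,2]>.022)&(W[...,2]<.036); 
            if m.sum()>50: rect(W,m,f'{n} green {np.round(ce[i])}')
    u0,u1,v0,v1={'top':(360,430,175,235),'scene':(195,270,250,300)}[n]
    box=np.zeros_like(g,bool); box[v0:v1,u0:u1]=1
    br=box&(cv2.inRange(hsv,(0,60,20),(20,255,170))>0)&(W[...,2]>.03); rect(W,br&(W[...,2]>.05),n+' grip')
    rect(W,box&(W[...,2]>.01)&(W[...,2]<.025),n+' plate')
    u0,u1,v0,v1={'top':(200,320,180,245),'scene':(325,445,260,325)}[n]
    box=np.zeros_like(g,bool); box[v0:v1,u0:u1]=1
    rect(W,box&(W[...,2]>.06),n+' lockpin top')
    rect(W,box&(W[...,2]>.042)&(W[...,2]<.054),n+' fork+')
im=np.load('top.npz')['im'][170:250,190:440]; save('crop',cv2.resize(im,None,fx=3.2,fy=3.2,interpolation=cv2.INTER_CUBIC))
E
```

```text
top green [248. 213.] 1210 [534.1 187.7] [ 96.5 144.5] 14.5 z [0.0259 0.0296 0.0332]
top grip 115 [ 552.4 -184.1] [12.2 54.2] 19.76 z [0.0548 0.0591 0.0623]
top plate 778 [ 554.7 -186.1] [71.  92.4] 20.03 z [0.013  0.0176 0.0216]
top lockpin top 70 [412.3 121.4] [318.7  15.3] 41.45 z [0.0652 0.0736 1.192 ]
top fork+ 249 [547.9 150. ] [ 52.6 161.1] 19.45 z [0.044  0.0491 0.0526]
scene green [454. 210.] 62 [215.  311.2] [64.6 99.3] 26.99 z [0.0221 0.0225 0.0239]
scene green [ 36. 281.] 355 [ 668.3 -576.4] [ 84.6 194.7] 78.43 z [0.0226 0.0295 0.0354]
scene green [398. 298.] 1546 [538.7 188.6] [101.7 149.7] 15.09 z [0.025  0.029  0.0316]
scene grip 177 [895.4  -9.5] [782.2  57.5] 27.28 z [0.0507 0.0578 0.0612]
scene plate 677 [ 556.8 -184.9] [74.4 90.3] 20.17 z [0.0124 0.017  0.0208]
scene lockpin top 76 [889.2 187.8] [ 14.9 739. ] 84.39 z [0.0614 0.0717 0.8521]
scene fork+ 311 [547.4 151.2] [ 41.3 161.7] 15.1 z [0.0436 0.0484 0.0515]
```

View pics/crop.png

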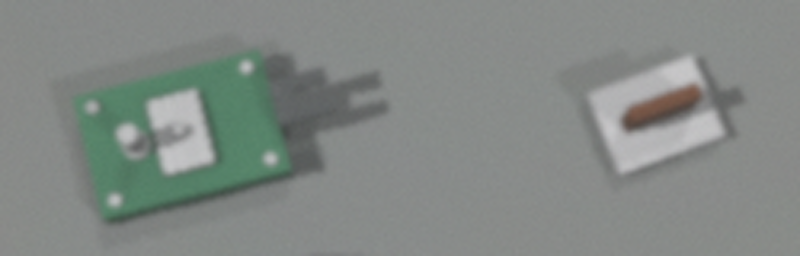

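The crop confirms it: the large die has the lock pin at (130,140), the bed at (180,130) and the fork pointing right at (330,100). The cover's brown grip is at (660,105). Moving above the lock pin now, turned to the die.

{"name": "move_arm", "arguments": {"series": [[0.167,-0.225,-0.03,0,0,-0.41],[0.167,-0.225,-0.03,0,0,-0.41],[0.167,-0.225,-0.03,0,0,-0.41],[0.167,-0.225,-0.03,0,0,-0.41],[0.167,-0.225,-0.03,0,0,-0.41]]}}

```text
clock: 0.6
position: [0.4065, 0.385, 0.2037]
ee_rot: [1.361, 2.828, -0.004]
force: [-0.0, -0.4, 0.4]
width: 0.998
gripper_force: 0.0
```

{"name": "move_arm", "arguments": {"series": [[0.167,-0.225,-0.03,0,0,-0.41],[0.167,-0.225,-0.03,0,0,-0.41],[0.167,-0.225,-0.03,0,0,-0.41],[0.167,-0.225,-0.03,0,0,-0.41],[0.167,-0.225,-0.03,0,0,-0.41]]}}

```text
clock: 1.1
position: [0.5308, 0.2162, 0.1813]
ee_rot: [1.932, 2.474, -0.003]
force: [-1.1, -0.1, 0.5]
width: 0.997
gripper_force: 0.0
```

{"name": "move_arm", "arguments": {"series": [[0,0,0,0,0,0],[0,0,0,0,0,0]]}}

```text
clock: 1.3
position: [0.527, 0.224, 0.1815]
ee_rot: [-1.922, -2.484, 0.0]
force: [-0.3, 0.6, 0.8]
width: 0.998
gripper_force: 0.0
```

```bash
python3 - <<'E'
from h import *
s=readout.observe(); print(s['clock'],s['position'],s['ee_rot'],s['force'])
im,d=get_image('wrist'); save('w1',im); np.savez('w1',im=im,d=d,p=s['position'],r=s['ee_rot']); c=calibration('wrist'); print({k:np.round(c[k],4).tolist() for k in c})
E
```

```text
1.3 [0.52701436 0.22402781 0.18150204] [-1.92192914e+00 -2.48365939e+00  1.98718926e-04] [-0.31541263  0.59766949  0.83517209]
{'fx': 371.6483, 'fy': 371.6483, 'cx': 314.1941, 'cy': 242.6556, 'mount': [[-0.001, -0.959, -0.2835, 0.0769], [1.0, -0.0007, -0.0013, 0.0002], [0.0011, -0.2835, 0.959, -0.1584], [0.0, 0.0, 0.0, 1.0]]}
```

View pics/w1.png

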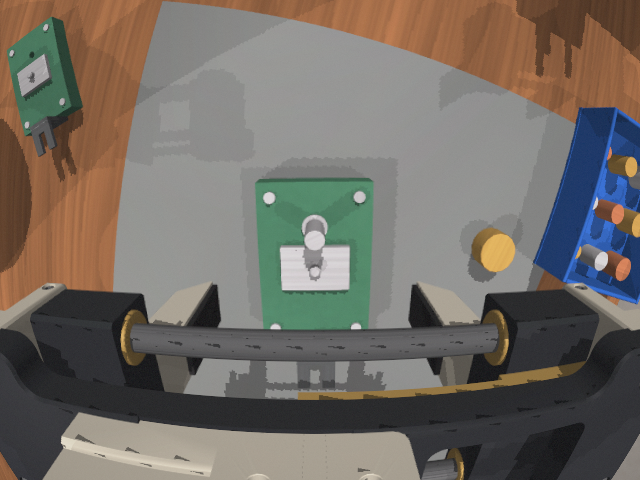

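The wrist view shows the lock pin's top at (314,240), its flange at (315,228), the locating pin's tip at (315,271) and the die's four screws. Now I'll cast rays.

```bash
cat >> h.py <<'E'
from scipy.spatial.transform import Rotation as R
def wrays(p,r,u,v):
    c=calibration('wrist'); dx,dy=np.asarray(u,float)-c['cx'],np.asarray(v,float)-c['cy']
    rr=np.hypot(dx,dy)+1e-9; th=rr/c['fx']; ray=np.stack([np.sin(th)*dx/rr,np.sin(th)*dy/rr,np.cos(th)],-1)
    M=np.array(c['mount']); Q=R.from_rotvec(r).as_matrix()
    return Q@M[:3,3]+p, ray, Q@M[:3,:3]
def wworld(p,r,d):
    v,u=np.mgrid[0:480,0:640]; o,ray,A=wrays(p,r,u,v)
    return o+(ray*(d/np.maximum(ray[...,2],.05))[...,None])@A.T
def wplane(p,r,u,v,z):
    o,ray,A=wrays(p,r,u,v); w=ray@A.T; return o+w*((z-o[2])/w[...,2])[...,None]
E
python3 - <<'E'
from h import *
f=np.load('w1.npz'); im,d,p,r=f['im'],f['d'],f['p'],f['r']; W=wworld(p,r,d)
q=R.from_rotvec(r).as_matrix(); print('tool y yaw',np.degrees(np.arctan2(q[1,1],q[0,1])),'z',q[:,2])
box=np.zeros((480,640),bool); box[170:335,240:390]=1
hsv=cv2.cvtColor(im,cv2.COLOR_RGB2HSV); Z=W[...,2]
def rect(m,l):
    P=W[m]; a=cv2.minAreaRect((P[:,:2]*1000).astype(np.float32)); print(l,m.sum(),np.round(a[0],1),np.round(a[1],1),round(a[2],2),np.round(np.percentile(P[:,2],[5,50,95]),4))
rect(box&(Z>.068)&(Z<.08),'pin top')
b2=box.copy(); b2[:262]=0; b2[282:]=0; b2[:,:300]=0; b2[:,330:]=0
rect(b2&(Z>.043)&(Z<.05),'locpin'); b3=box.copy(); b3[:240]=0; rect(b3&(Z>.034)&(Z<.0415),'bed')
g=box&(cv2.inRange(hsv,(60,80,40),(95,255,255))>0)&(Z>.026)&(Z<.034); rect(g,'block')
print('rays pin',wplane(p,r,314.5,240,.073),'loc',wplane(p,r,315,271,.046))
S=[wplane(p,r,u,v,.031) for u,v in((269,198),(360,197),(275,327),(356,327))]; print(np.mean(S,0)); 
print('yaw',[np.degrees(np.arctan2(*(S[a]-S[b])[1::-1])) for a,b in((0,2),(1,3))], np.round(S,4)[:,:2].tolist())
# fork from top/scene, below z
for n in('top','scene'):
    F=np.load(n+'.npz'); V=world(n,F['d']); h=cv2.cvtColor(F['im'],cv2.COLOR_RGB2HSV)
    u=np.array([-np.sin(np.radians(14.8)),np.cos(np.radians(14.8))]); w=np.array([u[1],-u[0]]); D=V[...,:2]-[.537,.188]
    a,b=D@u,D@w; m=(a<-.078)&(a>-.135)&(abs(b)<.03)&(V[...,2]>.044)&(V[...,2]<.056)
    print(n,m.sum(),'a',np.round(np.percentile(a[m],[1,50,99]),4),'b',np.round(np.percentile(b[m],[1,50,99]),4),'z',np.median(V[m][:,2]))
    t=m&(a<-.1)&(abs(b)<.025); print(' prongs',np.round(np.median(b[t&(b>0)]),4),np.round(np.median(b[t&(b<0)]),4))
E
```

```text
tool y yaw 14.5324895498727 z [-9.87501197e-04  6.04136626e-04 -9.99999330e-01]
pin top 349 [526.9 224.1] [14.3 15.3] 14.16 [0.0711 0.0733 0.0745]
locpin 104 [535.8 189.4] [9.4 9. ] 85.86 [0.0437 0.046  0.0473]
bed 2838 [544.7 171.1] [67.3 81.5] 15.13 [0.0371 0.0384 0.0395]
block 12045 [534.6 194.4] [ 99.4 139.6] 15.02 [0.0292 0.0304 0.0315]
rays pin [0.52691863 0.22416084 0.073     ] loc [0.53605552 0.19037209 0.046     ]
[0.53642363 0.18907732 0.031     ]
yaw [np.float64(104.9160451365412), np.float64(104.96192528407119)] [[0.4834, 0.2386], [0.5576, 0.2587], [0.5151, 0.1199], [0.5896, 0.1391]]
top 204 a [-0.1194 -0.0962 -0.0784] b [-0.0192 -0.0011  0.0173] z 0.0493848249965545
 prongs 0.0111 -0.013
scene 231 a [-0.1189 -0.0967 -0.0782] b [-0.0175  0.0034  0.0203] z 0.048666189969613916
 prongs 0.0139 -0.009
```

The two ways of measuring agree: pin (0.527, 0.224) with its top at 73 mm, locating pin (0.536, 0.1895) with its tip at 46 mm, and yaw 105°. The TCP is already over the pin, so I'll go down, grip and lift.

{"name": "move_arm", "arguments": {"series": [[0,0,-0.06,0,0,0.008],[0,0,-0.11,0,0,0.008],[0,0,-0.15,0,0,0.008],[0,0,-0.18,0,0,0.008],[0,0,-0.19,0,0,0.008]], "claw": 0.0}}

```text
clock: 1.85
position: [0.5253, 0.2243, 0.0371]
ee_rot: [-1.908, -2.493, 0.004]
force: [-0.3, 0.2, 0.1]
width: 0.611
gripper_force: 0.0
```

{"name": "move_arm", "arguments": {"series": [[0,0,0,0,0,0],[0,0,0,0,0,0],[0,0,0,0,0,0],[0,0,0,0,0,0],[0,0,0,0,0,0]], "claw": -1, "squeeze": 20}}

```text
clock: 2.35
position: [0.5283, 0.2228, 0.04]
ee_rot: [1.914, 2.491, 0.002]
force: [-0.8, -0.6, 1.1]
width: 0.179
gripper_force: 0.3
```

{"name": "move_arm", "arguments": {"series": [[0,0,0,0,0,0],[0,0,0,0,0,0],[0,0,0,0,0,0]]}}

```text
clock: 2.65
position: [0.5283, 0.2228, 0.0399]
ee_rot: [1.914, 2.491, 0.002]
force: [-0.5, -0.6, 5.9]
width: 0.169
gripper_force: 20.0
```

{"name": "move_arm", "arguments": {"series": [[0,0,0.02,0,0,0],[0,0,0.04,0,0,0],[0,0,0.06,0,0,0],[0,0,0.08,0,0,0],[0,0,0.08,0,0,0]]}}

```text
clock: 3.15
position: [0.529, 0.223, 0.101]
ee_rot: [1.913, 2.49, 0.005]
force: [0.5, 0.9, -1.1]
width: 0.168
gripper_force: 20.0
```

{"name": "move_arm", "arguments": {"series": [[0.01,-0.04,0,0,0,0],[0.02,-0.08,0,0,0,0],[0.03,-0.12,0,0,0,0],[0.04,-0.155,0,0,0,0],[0.046,-0.177,0,0,0,0]]}}

```text
clock: 3.65
position: [0.5624, 0.087, 0.0984]
ee_rot: [1.917, 2.489, -0.002]
force: [0.6, -0.5, -0.9]
width: 0.171
gripper_force: 20.0
```

{"name": "move_arm", "arguments": {"series": [[0,0,0,0,0,0],[0,0,0,0,0,0]]}}

```text
clock: 3.85
position: [0.5619, 0.0901, 0.0985]
ee_rot: [-1.914, -2.49, 0.001]
force: [-0.7, 0.1, -0.7]
width: 0.172
gripper_force: 20.0
```

```bash
python3 - <<'E'
from h import *
s=readout.observe(); print(s['clock'],s['position'],s['ee_rot'],s['force'],s['width'])
im,d=get_image('wrist'); save('w2',im); np.savez('w2',im=im,d=d,p=s['position'],r=s['ee_rot'])
for n in('scene','top'):
    im,d=get_image(n); np.savez(n+'2',im=im,d=d)
    if n=='scene': save('s2',cv2.resize(im[220:340,290:450],None,fx=4,fy=4,interpolation=cv2.INTER_CUBIC))
E
```

```text
3.85 [0.56192219 0.0900791  0.09852354] [-1.91411266e+00 -2.49002675e+00  7.97525946e-04] [-0.7107186   0.09522347 -0.74677075] 0.17240121610158102
```

View pics/w2.png

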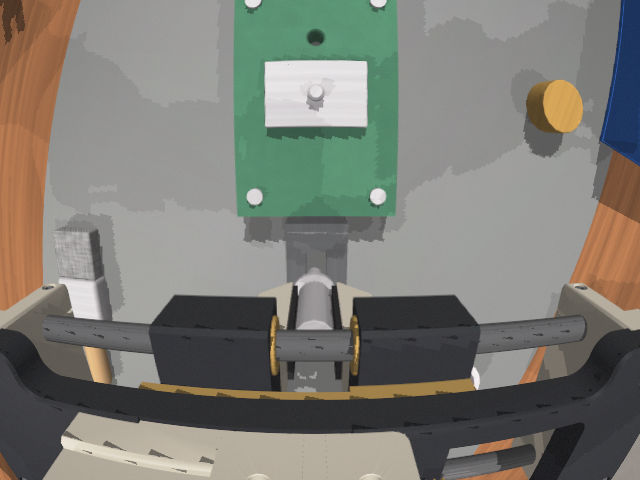

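View pics/s2.png

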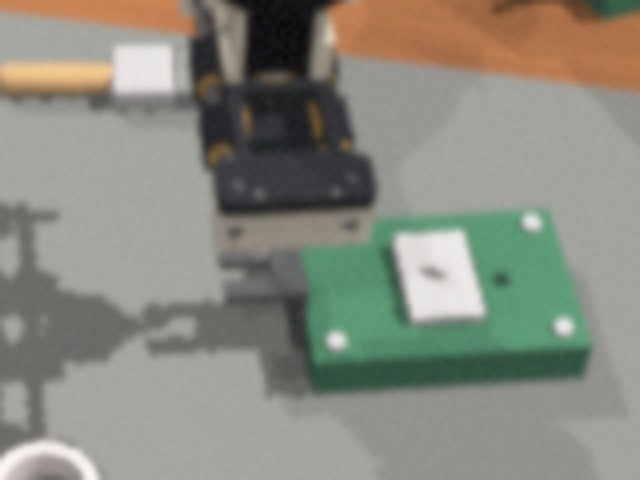

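The wrist view shows the pin upright between the fingers, flange at (315,275), with the slot in line behind it: fork edges at about (287,250) and (347,250). In the scene crop the gripper stands over the fork at (265,270). I'll check the sideways offset of slot and pin in the tool frame.

```bash
python3 - <<'E'
from h import *
f=np.load('w2.npz'); im,d,p,r=f['im'],f['d'],f['p'],f['r']; W=wworld(p,r,d); Q=R.from_rotvec(r).as_matrix()
T=(W-p)@Q; Z=W[...,2]
def st(l,m): print(l,m.sum(),'tool x,y',np.round(np.percentile(T[m],[3,50,97],axis=0)[:,:2],4).tolist(),'z',np.round(np.percentile(Z[m],[3,97]),4))
def box(u0,u1,v0,v1):
    b=np.zeros((480,640),bool); b[v0:v1,u0:u1]=1; return b
st('fork',box(280,355,240,270)&(Z>.045)&(Z<.056))
st('fork root',box(280,355,232,248)&(Z>.045)&(Z<.056))
st('pin grip',box(290,340,270,330)&(Z>.1)&(Z<.136)&(abs(T[...,1])<.012))
st('pin flange',box(290,340,255,300)&(Z>.09)&(Z<.097))
st('locpin',box(300,332,80,103)&(Z>.044)&(Z<.05))
for v in (252,262): 
    print(v,[(u,round(float(T[v,u,1]),4),round(float(Z[v,u]),3)) for u in range(280,356,5)])
for v in range(256,306,7): print(v,np.round(W[v,315],4), np.round(T[v,315,:2],4), im[v,315])
E
```

```text
fork 1469 tool x,y [[-0.0, -0.0161], [0.0105, 0.0003], [0.0173, 0.018]] z [0.0492 0.0515]
fork root 992 tool x,y [[0.0132, -0.0163], [0.0177, 0.0009], [0.0223, 0.0177]] z [0.0491 0.0515]
pin grip 1970 tool x,y [[0.0037, -0.0096], [0.0087, -0.0001], [0.0109, 0.0098]] z [0.1012 0.1326]
pin flange 458 tool x,y [[0.0039, -0.0079], [0.009, -0.0002], [0.0125, 0.008]] z [0.0903 0.0962]
locpin 231 tool x,y [[0.098, -0.0035], [0.102, 0.001], [0.1062, 0.0049]] z [0.0444 0.0474]
252 [(280, -0.0249, 0.002), (285, -0.0172, 0.05), (290, -0.0143, 0.05), (295, -0.0113, 0.05), (300, -0.0085, 0.049), (305, -0.0055, 0.051), (310, -0.0032, 0.002), (315, 0.0004, 0.002), (320, 0.004, 0.001), (325, 0.0076, 0.001), (330, 0.0091, 0.05), (335, 0.0121, 0.049), (340, 0.015, 0.05), (345, 0.0178, 0.051), (350, 0.0257, 0.002), (355, 0.0295, 0.001)]
262 [(280, -0.0252, 0.001), (285, -0.0216, 0.001), (290, -0.0145, 0.049), (295, -0.0115, 0.05), (300, -0.0085, 0.05), (305, -0.0055, 0.05), (310, -0.0032, 0.002), (315, 0.0004, 0.003), (320, 0.004, 0.002), (325, 0.0077, 0.002), (330, 0.0091, 0.051), (335, 0.0121, 0.051), (340, 0.0151, 0.05), (345, 0.0181, 0.05), (350, 0.0259, 0.002), (355, 0.0297, 0.001)]
256 [5.645e-01 8.140e-02 4.000e-04] [-0.0091  0.0004] [110 109 107]
263 [0.5657 0.077  0.0027] [-0.0137  0.0004] [110 108 108]
270 [0.5608 0.0953 0.0673] [0.0053 0.0003] [158 155 156]
277 [0.5594 0.1008 0.0919] [0.011  0.0003] [193 189 191]
284 [0.5598 0.0991 0.0963] [0.0093 0.0003] [154 152 155]
291 [0.5598 0.0993 0.1048] [0.0094 0.0003] [156 151 153]
298 [0.5598 0.0992 0.1122] [0.0094 0.0003] [154 150 152]
305 [0.5598 0.0993 0.1192] [0.0095 0.0003] [156 152 153]
```

{"name": "move_arm", "arguments": {"series": [[0.0027,-0.0048,0,0,0,0],[0.0027,-0.0048,-0.012,0,0,0],[0.0027,-0.0048,-0.025,0,0,0],[0.0027,-0.0048,-0.038,0,0,0],[0.0027,-0.0048,-0.049,0,0,0]]}}

```text
clock: 4.5
position: [0.5639, 0.0863, 0.0611]
ee_rot: [-1.913, -2.491, 0.001]
force: [0.2, -0.5, -0.2]
width: 0.168
gripper_force: 20.0
```

{"name": "move_arm", "arguments": {"series": [[0,0,-0.002,0,0,0],[0,0,-0.002,0,0,0]]}}

```text
clock: 4.7
position: [0.564, 0.0861, 0.0603]
ee_rot: [-1.914, -2.491, 0.001]
force: [-0.1, 0.6, 0.0]
width: 0.168
gripper_force: 20.0
```

It went down 38 mm with no contact force, so the shank is in the slot. Releasing.

{"name": "move_arm", "arguments": {"series": [[0,0,0,0,0,0],[0,0,0,0,0,0],[0,0,0,0,0,0],[0,0,0,0,0,0],[0,0,0,0,0,0]], "claw": 0.0}}

```text
clock: 5.2
position: [0.5645, 0.0863, 0.0611]
ee_rot: [1.914, 2.491, 0.0]
force: [0.6, -0.3, -0.4]
width: 0.491
gripper_force: 0.0
```

{"name": "move_arm", "arguments": {"series": [[0,0,0.04,0,0,0],[0,0,0.08,0,0,0],[0,0,0.12,0,0,0],[0,0,0.16,0,0,0],[0,0,0.16,0,0,0]]}}

```text
clock: 5.7
position: [0.5668, 0.0865, 0.1851]
ee_rot: [1.912, 2.488, 0.009]
force: [1.0, -1.2, 0.1]
width: 0.503
gripper_force: 0.0
```

```bash
python3 - <<'E'
from h import *
s=readout.observe(); p,r=s['position'],s['ee_rot']; print(s['clock'],p,r,s['force'],s['width'])
im,d=get_image('wrist'); W=wworld(p,r,d); Q=R.from_rotvec(r).as_matrix(); T=(W-p)@Q
m=(abs(T[...,1])<.03)&(abs(T[...,0])<.03)&(W[...,2]>.085)&(W[...,2]<.105); print(m.sum(),np.median(W[m],0), np.ptp(W[m],0))
# top cover refinement via both side cameras
n='top'; im,d=get_image(n); V=world(n,d); D=V[...,:2]-[.536,.1895]; u=np.array([-.2588,.9659]); w=np.array([.9659,.2588]); 
a,b=D@u,D@w; m=(abs(a+.105)<.03)&(abs(b)<.03)&(V[...,2]>.085)&(V[...,2]<.1); print(m.sum(),'a,b',a[m].mean(),b[m].mean(),V[m][:,2].mean())
E
```

```text
5.7 [0.56682014 0.08649554 0.1851052 ] [1.91174139 2.48768195 0.00875254] [ 0.98090406 -1.17686509  0.13404615] 0.503067881674696
412 [0.56319015 0.08878956 0.09314906] [0.01533726 0.01496827 0.01023872]
0 a,b nan nan nan<stdin>:7: RuntimeWarning: Mean of empty slice.
  ret = ret.dtype.type(ret / rcount)
```

The lock pin stands parked, top at 93 mm, at (0.563, 0.0885). Next, over to the cover.

{"name": "move_arm", "arguments": {"series": [[-0.006,-0.181,0,0,0,0.083],[-0.006,-0.181,0,0,0,0.083],[-0.006,-0.181,0,0,0,0.083],[-0.006,-0.181,0,0,0,0.083]], "claw": 0.2}}

```text
clock: 6.2
position: [0.5584, -0.0564, 0.18]
ee_rot: [1.815, 2.564, -0.006]
force: [-0.8, -0.6, 0.8]
width: 0.601
gripper_force: 0.0
```

{"name": "move_arm", "arguments": {"series": [[-0.006,-0.181,0,0,0,0],[-0.006,-0.181,0,0,0,0],[-0.006,-0.181,0,0,0,0],[-0.006,-0.181,0,0,0,0],[-0.006,-0.181,0,0,0,0]]}}

```text
clock: 6.7
position: [0.5548, -0.1852, 0.1797]
ee_rot: [-1.805, -2.569, 0.001]
force: [0.4, 0.7, -0.9]
width: 0.599
gripper_force: 0.0
```

```bash
python3 - <<'E'
from h import *
s=readout.observe(); p,r=s['position'],s['ee_rot']; print(s['clock'],p,r,s['force'],s['width'])
im,d=get_image('wrist'); save('w3',im); W=wworld(p,r,d); Q=R.from_rotvec(r).as_matrix(); print('yaw y',np.degrees(np.arctan2(Q[1,1],Q[0,1])))
box=np.hypot(W[...,0]-.5545,W[...,1]+.185)<.075
hsv=cv2.cvtColor(im,cv2.COLOR_RGB2HSV)
def rect(m,l):
    P=W[m]; a=cv2.minAreaRect((P[:,:2]*1000).astype(np.float32)); print(l,m.sum(),np.round(a[0],1),np.round(a[1],1),round(a[2],2),np.round(np.percentile(P[:,2],[5,50,95]),4))
rect(box&(W[...,2]>.055)&(W[...,2]<.066),'grip'); rect(box&(W[...,2]>.014)&(W[...,2]<.023),'plate')
n='top'; im,d=get_image(n); V=world(n,d); D=V[...,:2]-[.536,.1895]; u=np.array([-.2588,.9659]); w=np.array([.9659,.2588]); 
a,b=D@u,D@w; m=(abs(a+.105)<.03)&(abs(b)<.03)&(V[...,2]>.085)&(V[...,2]<.1); print(m.sum(),'a,b',a[m].mean(),b[m].mean(),V[m][:,2].mean())
E
```

```text
6.7 [ 0.55477268 -0.18521334  0.17974193] [-1.80485218e+00 -2.56899808e+00  8.87483097e-04] [ 0.35544334  0.68330424 -0.94734213] 0.5992849915462228
yaw y 19.820062960693217
grip 1326 [ 554.8 -184.2] [14. 59.] 20.18 [0.0577 0.0601 0.0613]
plate 6292 [ 554.7 -184.9] [70.7 90.5] 20.4 [0.0172 0.0183 0.0195]
38 a,b -0.10669188546584153 -0.0011396164321038123 0.09189679263477758
```

View pics/w3.png

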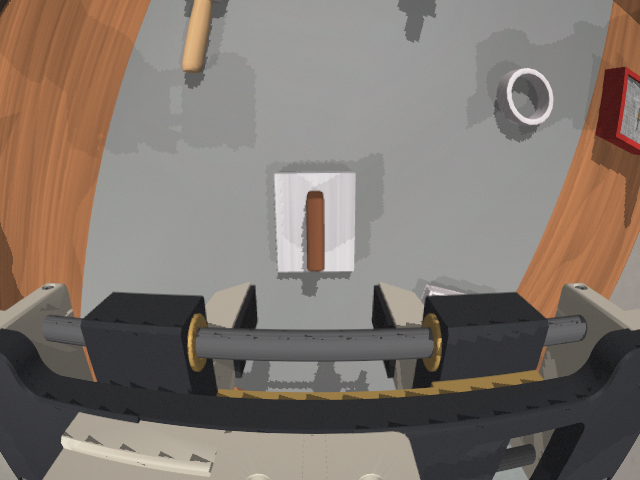

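The wrist view shows the cover's grip at (315,232), lined up with the fingers, with nothing near them. Going down to grip.

{"name": "move_arm", "arguments": {"series": [[0,0.001,-0.06,0,0,0.007],[0,0.001,-0.12,0,0,0.007],[0,0.001,-0.16,0,0,0.007],[0,0.001,-0.19,0,0,0.007],[0,0.001,-0.206,0,0,0.007]]}}

```text
clock: 7.3
position: [0.5545, -0.1819, 0.0242]
ee_rot: [-1.789, -2.578, 0.001]
force: [-0.9, 0.1, 0.0]
width: 0.603
gripper_force: 0.0
```

{"name": "move_arm", "arguments": {"series": [[0,0,0,0,0,0],[0,0,0,0,0,0],[0,0,0,0,0,0],[0,0,0,0,0,0],[0,0,0,0,0,0]], "claw": -1, "squeeze": 50}}

```text
clock: 7.8
position: [0.5559, -0.1846, 0.0273]
ee_rot: [1.794, 2.578, 0.001]
force: [-0.2, -0.1, -0.5]
width: 0.214
gripper_force: 0.0
```

{"name": "move_arm", "arguments": {"series": [[0,0,0,0,0,0],[0,0,0,0,0,0],[0,0,0,0,0,0]]}}

```text
clock: 8.1
position: [0.5556, -0.1846, 0.027]
ee_rot: [1.794, 2.578, 0.001]
force: [-1.6, 1.1, 6.7]
width: 0.148
gripper_force: 50.0
```

{"name": "move_arm", "arguments": {"series": [[0,0,0.03,0,0,0],[0,0,0.07,0,0,0],[0,0,0.11,0,0,0],[0,0,0.15,0,0,0],[0,0,0.15,0,0,0]]}}

```text
clock: 8.6
position: [0.5574, -0.1853, 0.1425]
ee_rot: [1.792, 2.574, 0.004]
force: [0.6, -0.2, -3.9]
width: 0.151
gripper_force: 50.0
```

{"name": "move_arm", "arguments": {"series": [[0,0.05,0,0,0,-0.03],[-0.005,0.1,0,0,0,-0.06],[-0.01,0.15,0,0,0,-0.09],[-0.0125,0.2,0,0,0,-0.09],[-0.0125,0.25,0,0,0,-0.09]]}}

```text
clock: 9.1
position: [0.5445, 0.0044, 0.1375]
ee_rot: [-1.913, -2.49, 0.003]
force: [-0.0, -0.2, -4.8]
width: 0.153
gripper_force: 50.0
```

{"name": "move_arm", "arguments": {"series": [[0,0.05,0,0,0,0],[-0.005,0.1,0,0,0,0],[-0.01,0.15,0,0,0,0],[-0.0125,0.2,0,0,0,0],[-0.0125,0.248,0,0,0,0]]}}

```text
clock: 9.6
position: [0.5351, 0.1904, 0.1375]
ee_rot: [-1.913, -2.491, 0.003]
force: [0.3, 0.4, -4.2]
width: 0.15
gripper_force: 50.0
```

{"name": "move_arm", "arguments": {"series": [[0,0,0,0,0,0],[0,0,0,0,0,0],[0,0,0,0,0,0]]}}

```text
clock: 9.9
position: [0.5361, 0.1876, 0.138]
ee_rot: [-1.915, -2.49, 0.003]
force: [0.5, -0.5, -4.3]
width: 0.151
gripper_force: 50.0
```

```bash
python3 - <<'E'
from h import *
s=readout.observe(); p,r=s['position'],s['ee_rot']; print(s['clock'],p,r,s['force'],s['width'],s['gripper_force'])
im,d=get_image('wrist'); save('w4',im); np.savez('w4',im=im,d=d,p=p,r=r)
E
```

```text
9.9 [0.53613255 0.18759482 0.13799201] [-1.91518059 -2.48999407  0.00323512] [ 0.53389287 -0.54291137 -4.25461392] 0.15092020672994924 49.99857187271118
```

View pics/w4.png

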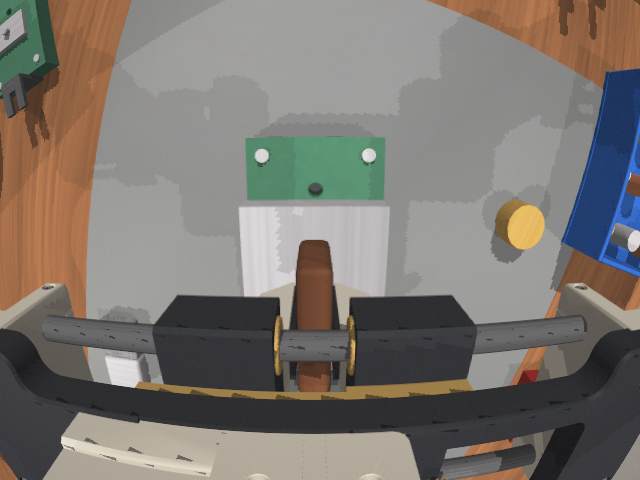

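The wrist view shows the cover's front edge at row 206 (columns 240–389), the die's far edge at row 138 (columns 247–385), screws at (262,156) and (369,156), and the empty bore at (315,188). I'll compare the two in the tool frame.

```bash
python3 - <<'E'
from h import *
f=np.load('w4.npz'); im,d,p,r=f['im'],f['d'],f['p'],f['r']; W=wworld(p,r,d); Q=R.from_rotvec(r).as_matrix(); T=(W-p)@Q
Z=W[...,2]; print('tool z',Q[:,2],'yaw',np.degrees(np.arctan2(Q[1,1],Q[0,1])))
def box(u0,u1,v0,v1):
    b=np.zeros((480,640),bool); b[v0:v1,u0:u1]=1; return b
def st(l,m):
    a=cv2.minAreaRect((T[m][:,:2]*1000).astype(np.float32)); x=T[m]
    print(l,m.sum(),'x',np.round(np.percentile(x[:,0],[.5,99.5]),4),'y',np.round(np.percentile(x[:,1],[.5,99.5]),4),'ang',round(a[2],2),'z',np.round(np.percentile(Z[m],[2,50,98]),4))
pl=box(230,400,200,262)&(Z>.118)&(Z<.138)
st('plate',pl); st('die',box(235,395,130,200)&(Z>.026)&(Z<.034))
A=T[pl]; c=np.linalg.lstsq(np.c_[A[:,:2],np.ones(len(A))],A[:,2],rcond=None)[0]; print('plate tilt in tool',c[:2])
o,ray,_=wrays(p,r,0,0)
for n,u,v,z in(('s1',262,156,.031),('s2',369,156,.031),('bore',315.5,188.5,.03)): print(n,np.round((wplane(p,r,u,v,z)-p)@Q,4)[:2])
u=np.arange(245,386,20)
for l,v,z in(('die edge',137.5,.03),): print(l,np.round(((wplane(p,r,u,np.full(len(u),v),z)-p)@Q)[:,0],4))
E
```

```text
tool z [-0.00145845 -0.00147672 -0.99999785] yaw 14.868529357638103
plate 8220 x [0.0183 0.0452] y [-0.035   0.0344] ang 89.95 z [0.1214 0.1292 0.1307]
die 8466 x [0.0314 0.0763] y [-0.0491  0.0499] ang 89.74 z [0.0289 0.0304 0.0327]
plate tilt in tool [0.07227931 0.0014889 ]
s1 [ 0.0629 -0.0374]
s2 [0.0629 0.0389]
bore [0.0389 0.0008]
die edge [0.0766 0.0762 0.0759 0.0757 0.0757 0.0758 0.0761 0.0765]
```

```bash
python3 - <<'E'
from h import *
f=np.load('w4.npz'); im,d,p,r=f['im'],f['d'],f['p'],f['r']; W=wworld(p,r,d); Q=R.from_rotvec(r).as_matrix(); T=(W-p)@Q
m=np.zeros((480,640),bool); m[212:262,245:285]=1; m[212:262,345:385]=1
m&=abs(W[...,2]-.1285)<.006
for lo,hi in((.018,.024),(.024,.03),(.03,.036),(.036,.042),(.042,.0445)):
    k=m&(T[...,0]>lo)&(T[...,0]<hi); print(lo,k.sum(),np.median(W[k][:,2]) if k.any() else '')
E
```

```text
0.018 932 0.12928326604842583
0.024 972 0.12929431533739863
0.03 987 0.12927457482428112
0.036 1005 0.12925588798239473
0.042 80 0.12941553752413226
```

The plate is level. The correction is about 1.2 mm along and 1 mm across. I'll come down to just above the pin tip, then feel for it.

{"name": "move_arm", "arguments": {"series": [[0.001,0.002,-0.015,0,0,0],[0.001,0.002,-0.035,0,0,0],[0.001,0.002,-0.055,0,0,0],[0.001,0.002,-0.072,0,0,0],[0.001,0.002,-0.078,0,0,0]]}}

```text
clock: 10.45
position: [0.5365, 0.1896, 0.0787]
ee_rot: [-1.914, -2.49, 0.004]
force: [-0.2, -0.5, -3.3]
width: 0.15
gripper_force: 50.0
```

{"name": "move_arm", "arguments": {"series": [[0,0,0,0,0,0],[0,0,-0.003,0,0,0],[0,0,-0.006,0,0,0],[0,0,-0.009,0,0,0],[0,0,-0.011,0,0,0]]}}

```text
clock: 10.95
position: [0.5375, 0.1906, 0.0723]
ee_rot: [1.914, 2.491, 0.001]
force: [-1.0, 0.1, -3.5]
width: 0.151
gripper_force: 50.0
```

{"name": "move_arm", "arguments": {"series": [[0,0,-0.002,0,0,0],[0,0,-0.004,0,0,0],[0,0,-0.006,0,0,0],[0,0,-0.006,0,0,0]]}}

```text
clock: 11.35
position: [0.5372, 0.1903, 0.0675]
ee_rot: [-1.914, -2.491, 0.001]
force: [-1.1, -0.9, -5.4]
width: 0.152
gripper_force: 50.0
```

It is below the tip with no resistance, so the hole is on the pin. Pressing down.

{"name": "move_arm", "arguments": {"series": [[0,0,-0.002,0,0,0],[0,0,-0.004,0,0,0],[0,0,-0.005,0,0,0],[0,0,-0.005,0,0,0]]}}

```text
clock: 11.75
position: [0.5372, 0.1902, 0.0641]
ee_rot: [-1.914, -2.491, 0.0]
force: [-2.1, -2.0, 0.6]
width: 0.148
gripper_force: 50.0
```

{"name": "move_arm", "arguments": {"series": [[0,0,-0.002,0,0,0],[0,0,-0.004,0,0,0],[0,0,-0.005,0,0,0],[0,0,-0.005,0,0,0]]}}

```text
clock: 12.15
position: [0.5372, 0.1902, 0.0605]
ee_rot: [-1.914, -2.491, 0.0]
force: [-4.0, -3.5, 4.4]
width: 0.15
gripper_force: 50.0
```

{"name": "move_arm", "arguments": {"series": [[-0.001,-0.001,-0.001,0,0,0],[-0.001,-0.001,-0.002,0,0,0],[-0.001,-0.001,-0.003,0,0,0],[-0.001,-0.001,-0.003,0,0,0]]}}

```text
clock: 12.55
position: [0.5373, 0.1902, 0.06]
ee_rot: [1.914, 2.491, 0.003]
force: [-9.2, -2.2, 22.0]
width: 0.152
gripper_force: 50.0
```

The force is now well past the spring, so the bed is at its stop. I'll check height, tilt and the parked pin before handing in.

```bash
python3 - <<'E'
from h import *
s=readout.observe(); p,r=s['position'],s['ee_rot']; print(s['clock'],p,s['force'],s['gripper_force'])
im,d=get_image('wrist'); W=wworld(p,r,d); Q=R.from_rotvec(r).as_matrix(); T=(W-p)@Q; Z=W[...,2]; print(Q[:,2])
m=np.zeros((480,640),bool); m[150:270,235:285]=1; m[150:270,345:400]=1; m&=(abs(T[...,1])<.034)&(abs(T[...,1])>.015)&(T[...,0]>.02)&(T[...,0]<.0435)
k=m&(abs(Z-.051)<.008); A=W[k]; c=np.linalg.lstsq(np.c_[A[:,:2]-A[:,:2].mean(0),np.ones(len(A))],A[:,2],rcond=None)[0]; print('plate top z',np.median(A[:,2]),'tilt',c[:2])
g=(abs(T[...,1])<.07)&(T[...,0]>.03)&(T[...,0]<.09)&(abs(Z-.03)<.003); print('die',np.percentile(T[g],[.5,99.5],axis=0)[:,:2],'plate x',np.percentile(T[(abs(Z-.051)<.003)&(T[...,0]<.06)&(abs(T[...,1])<.045)],[.5,99.5],axis=0)[:,:2])
for n in('top','scene'):
    im,d=get_image(n); V=world(n,d); D=V[...,:2]-[.536,.1895]; a,b=D@[-.2588,.9659],D@[.9659,.2588]
    m=(abs(a+.105)<.015)&(abs(b)<.015)&(V[...,2]>.06)&(V[...,2]<.098); print(n,m.sum(),'pin',a[m].mean(),b[m].mean(),V[m][:,2].max())
E
```

```text
12.55 [0.53731188 0.19024257 0.05996333] [-9.19794823 -2.22680399 22.00762194] 50.01990258693695
[ 0.00153936  0.0016229  -0.9999975 ]
plate top z 0.05134744393720206 tilt [-0.00260254  0.00077227]
die [[ 0.03069793 -0.0511511 ]
 [ 0.07430197  0.0481376 ]] plate x [[ 0.00098835 -0.03499508]
 [ 0.04513261  0.03443531]]
top 52 pin -0.10668792284043323 -0.0026494784195627103 0.09789789768108736
scene 106 pin -0.10705938903792775 0.005373499833879901 0.09597395937666553
```

The plate's top is at 51 mm (grip point 73 mm) and level, the bed is at its stop and the pin is parked. Handing in.

```bash
python3 -c "
from h import *
print(ticket.sign_off()); s=readout.observe(); print(s['clock'],s['position'],s['force'],s['gripper_force'])"
```

```text
the job is handed in; nothing more can be done
None
the job is handed in; nothing more can be done
```

The job is handed in; the sign-off gave no verdict. At my last check the lock pin hung in the fork, let go, and the cover was on the locating pin, level, gripped at 50 N and pressed fully home (grip point about 73 mm up).

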